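# Square a pump cover to the alignment bar

## Task

First take the cold chisel off the fixture and lay it in the empty bay of the parts tray. Then, with the bar still back, push the round cover round in its seat with a light fingertip, without gripping it hard or lifting it, until its flat edge squarely faces the alignment bar; only then slide the bar up until it lies flush against the flat, and leave everything else undisturbed.

Things in the scene. Friction and masses are not known exactly. Their poses are not given: they have to be found in the camera images.
- fixture: Grey steel fixture plate, fixed, 280 x 150 x 30 mm, top 30 mm above the table. Origin: on the vertical axis of the cover's seat, at table height; x points level from the seat towards the alignment bar, z up. In this frame the plate runs from x = -85 to +195, y = -75 to +75 mm. Round the origin stands the steel seat ring: 84 mm across, 19.5 mm high, bore 43 mm.
- post (a point): Top of a fixed upright gauge post on the fixture plate, at x = -68, y = +56 mm in the fixture's frame: 12 mm thick on a 28 mm foot, top 170 mm above the table. An obstacle to the hand.
- seat (a point): Point on the fixture plate's top, 30 mm above the table, on the seat's axis; axes as fixture.
- cover: Loose round aluminium cover, 0.35 to 0.65 kg: plate 120 mm across, 12 mm thick, with one straight flat edge 77 mm long, 46 mm from its centre. Its 40 mm spigot stands in the seat's bore (1.5 mm play), oiled, so it turns on the spot with light friction and stays where left. Origin: centre of the spigot's foot, 30 mm above the table; x points level from the centre to the middle of the flat, z up.
- cover_rib (a point): Top centre of the one straight upright rib on the cover: it crosses the middle of the plate along the cover's y (parallel to the flat), 108 mm long, 12 mm thick (x), 14 mm high. When seated the plate's top is 62 mm and the rib's top 76 mm above the table. Axes as cover.
- cover_flat (a point): Middle of the cover's flat edge (x = 46, z = 26 mm in the cover's frame), axes as cover.
- bar (a joint): Travel in m of the alignment bar towards the seat: 0 is fully back, with its face 160 mm from the seat's axis; about 0.114 is flush against the cover's flat, with its face 46 mm from the axis. Starts between 0 and 0.010. It slides with about 2 N of friction and stays where it is left. If the cover's round edge faces it, it stops at about 0.100.
- bar_face (a point): Middle of the bar's face towards the cover, 56 mm above the table; axes as fixture (x points away from the cover, into the bar). The aluminium bar with its smooth white nylon face (it slides easily along the cover's edge and squares up a small error) is 120 mm long across the fixture (y), 16 mm thick (x), from 31 to 63 mm above the table.
- bar_tab (a point): Top centre of the upright tab on the middle of the bar, by which it is pushed or pinched: 40 mm wide (y), 10 mm thick (x), its back flush with the bar's back, rising from the bar's top at 63 mm to 95 mm above the table. It lies 11 mm behind the bar's face.
- chisel: Loose cold chisel of dark steel with eight-sided shank 18 mm thick and a bright wedge tip, 120 mm long, 0.2 kg. Origin: middle of its length, at the underside; x runs along it to the tip. It starts lying on the fixture plate (underside 30 mm above the table) roughly across the track, between the cover and the bar, with about 30 mm free to each side.
- tray: Grey plastic parts tray, fixed, 190 (x) x 200 (y) x 36 mm high, walls and floor 4 mm; a divider along its x at y = 0 makes two bays. The bay at -y is full of steel sockets, the bay at +y is empty. Origin: centre of its underside.
- tray_bay (a point): Centre of the floor of the empty bay (4 mm above the table; the bay is 182 x 94 mm inside), axes as tray.
- rotor: Fixed bystander: motor rotor, steel and copper, shaft 190 mm long along x, lying on two wooden blocks, 87 mm high. Origin: centre of its underside.
- bush: Loose bystander: brass bush 30 mm across, 34 mm high, standing on a corner of the fixture plate. Origin: centre of its underside.
- screwdriver: Loose bystander: screwdriver with black handle, 200 mm long, lying at the far side.
- oil_bottle: Loose bystander: grey bottle 60 mm across, 150 mm high, standing. Origin: centre of its underside.
- bearing: Loose bystander: bearing ring 80 mm across, 22 mm high, lying flat. Origin: centre of its underside.
Mind the look-alikes: they are no part of the job. There is more than one size of the chisel; the job needs the larger. There is more than one size of the cover; the one meant has the size given above.

How it is judged (in metres and radians):
On the way, in this order (a step that is already met when the one before it is completed fails the run):
1. the chisel lies in the tray's empty bay, let go, with the bar still back (x of chisel in the frame of tray_bay between -0.055 and 0.055 m and y of chisel in the frame of tray_bay between -0.046 and 0.046 m and z of chisel in the frame of tray_bay below 0.026 m and angle between chisel's own x axis and vertical between 1.4 and 1.74 rad and contact force between chisel and the fingers below 0.1 N and value of joint bar below 0.03 m), for 0.2 s.
2. the cover's flat faces the bar to within about 7 degrees, with the bar still back (no more than 30 mm forward) (x of cover_flat in the frame of fixture above 0.04 m and y of cover_flat in the frame of fixture between -0.006 and 0.006 m and value of joint bar below 0.03 m), for 0.2 s.
At the end, for the whole second after the job is handed in: The bar lies against the cover's flat (gap under 2.5 mm, flat parallel to the bar within 2 degrees, bar at least 110 mm forward), the cover is seated level, the chisel lies flat in the tray's empty bay, and all is at rest (x of chisel in the frame of tray_bay between -0.055 and 0.055 m and y of chisel in the frame of tray_bay between -0.046 and 0.046 m and z of chisel in the frame of tray_bay below 0.026 m and angle between chisel's own x axis and vertical between 1.4 and 1.74 rad and value of joint bar above 0.11 m and angle between the x axis of cover and the x axis of fixture, either way round below 0.035 rad and x of cover_flat in the frame of bar_face between -0.0025 and 0.0025 m and x of cover_flat in the frame of fixture above 0.04 m and not (z of cover in the frame of seat above 0.008 m or angle between cover's own z axis and vertical above 0.15 rad) and linear speed of each of cover, chisel below 0.01 m/s and velocity of joint bar below 0.01 m/s); the robot touches nothing.
It fails at once if the cover is lifted more than 8 mm in its seat or tipped more than 8 degrees (z of cover in the frame of seat above 0.008 m or angle between cover's own z axis and vertical above 0.15 rad).
It fails at once if the cover is gripped or pressed hard (fingers on the cover above 30 N) (contact force between the fingers and cover above 30 N).
It fails at once if a loose bystander is moved more than 30 mm (distance of any of bush, screwdriver, oil_bottle, bearing from where it was at the start of the episode above 0.03 m).
It also fails if it takes over 72 s, if anything falls off the work surface, if the arm or the gripper's body presses on something with over 40 N, if the wrist force passes 120 N, or if a joint passes its speed limit or range.

## Robot

A 6-joint arm with a two-finger parallel gripper is mounted at the origin on the work surface. World frame = base frame: x ahead of the robot, y to its left, z up, the work surface at z = 0. Lengths are in mm, angles in rad, forces in N, time in s.
With the tool pointing down it reaches from about 350 to 775 mm from the base axis. Payload 7.3 kg.
Tool frame: the origin (TCP) lies midway between the tips of the shut fingers; the grasp point (between the pads) lies 19 mm behind it; x points along the fingers, z is the direction in which the jaws open and shut, and the axes are right-handed (so a half turn about x gives the same grasp; the last joint's range is limited). The gripper opens to 92 mm and grips with 3 to 60 N. Pads are 19 mm wide; open, the fingers measure 130 mm over their backs; the gripper's body (75 mm by 190 mm) begins 47 mm behind the grasp point.
Start: joints at [1.026, 0.342, 1.524, -0, 1.275, -0.146], TCP at [203.852, 483.828, 226.741] pointing down, gripper open.
Joint ranges: [-2.53, 2.53], [-0.77, 2.02], [0.04, 2.7], [-1, 4.14], [0.28, 2.66], [-3.11, 3.11]. Speed limits (rad/s): [2.57, 2.57, 3.14, 3.14, 3.14, 3.14].

## Interface

Orientations are given as [roll, pitch, yaw] about the fixed x, y, z axes, in that order (R = Rz(yaw) Ry(pitch) Rx(roll)).
In Python, from plant import monitor, optics, close_job gives the robot as it stands.
- The arm moves only by the tool send_rows, never from a script. Its argument "commands" is a list that holds one entry, the list of rows, each a list of 5 numbers: the shift along the tool's x, y, z in m, then the turn about the tool's x in degrees, then the finger opening in m, from 0 to 0.0918. A call has 1 to 10 rows; each row shifts and turns the pose as measured when the row begins, along the tool's axes as they then stand; what a row does not reach is not made up. A row lasts 1/12 s, in which the tool goes at most 41.7 mm and 7.16 degrees, less where a joint would pass 70% of its speed; a pose out of reach is approached as far as the arm can. A call with a gripper value outside its range is refused whole. The fingers move at their own pace and stop on an object; the grip force is fixed at half the most. Time passes only in rows, so rows that do not move let the fingers close. It gives the time, the measured TCP pose, the force and the opening at its end, in the units of the state.
- monitor.get_obs(): the state, without advancing time (a new reading comes with each control period).
- optics.capture(name): name is "scene" or "top" or "wrist"; returns a dict with "color" (480x640x3 uint8, blue, green, red), "camera_matrix" (3x3 intrinsics, pixels), "camera_from_world" (4x4, takes a point from world to camera coordinates); the wrist camera has in their place "T_tool_cam" (4x4, takes a point from camera to tool coordinates, whose origin is the TCP and whose axes are the tool frame's). Camera axes: x right, y down, z forward; pixel columns grow to the right and rows downward; lengths in mm; the calibration is good to about 2 mm. A picture is of the moment at which its call begins: read the wrist's pose just before it. There is no depth.
- close_job(): hands the job in, once; it reports no verdict.
The state is a dict: "time": time; "joint_positions": joint angles; "dq": joint speeds; "tau": joint torques, N m; "tool_pos": TCP position; "tcp_rot": TCP orientation; "contact_force": force on the tool from outside, world axes, zero at the start; "moment": the same for the moment, N m; "grip_width": finger opening in mm.
Only numpy, scipy, OpenCV 4.12 (cv2) and the standard library are available. Lean on these libraries where they do the work, as an engineer would, in place of code of your own. Each camera call takes 0.05 s, during which the arm holds its last target.

## Working session

There is one attempt and no reset: what is moved stays moved. The work goes in short steps, Python scripts to look and compute and a tool call to move; the robot and the scene stay as the last step left them, time stands still between calls to the robot, and variables do not carry over. Pictures are saved under pics/ and viewed, and the job is handed in when it is done.

Besides the shell and the picture viewer there is one more tool, called after "Request:" as name([rows], argument=value, ...), one row to a line, values as JSON. send_rows: Moves the arm, as the interface text tells. Its arguments: {"type":"object","properties":{"commands":{"type":"array","items":{"type":"array","items":{"type":"array","items":{"type":"number"}}}}},"required":["commands"]}

```bash
ls; mkdir -p pics
cat > h.py <<'E'
from plant import monitor, optics, close_job
import numpy as np, cv2
from scipy.spatial.transform import Rotation as R
def cap(n,f):
    o=monitor.get_obs()
    d=optics.capture(n); cv2.imwrite('pics/'+f,d['color'])
    K=np.array(d['camera_matrix'])
    if n=='wrist':
        T=np.eye(4);T[:3,:3]=R.from_euler('xyz',o['tcp_rot']).as_matrix();T[:3,3]=o['tool_pos']
        M=np.linalg.inv(T@np.array(d['T_tool_cam']))
    else: M=np.array(d['camera_from_world'])
    np.savez('pics/'+f+'.npz',K=K,M=M)
    return d['color'],K,M
def load(f):
    z=np.load('pics/'+f+'.npz'); return cv2.imread('pics/'+f),z['K'],z['M']
def ray(f,uv,h):
    _,K,M=load(f); W=np.linalg.inv(M)
    uv=np.atleast_2d(uv).astype(float)
    d=(W[:3,:3]@np.linalg.inv(K)@np.c_[uv,np.ones(len(uv))].T).T
    c=W[:3,3]; return c+d*((h-c[2])/d[:,2])[:,None]
def proj(f,P):
    _,K,M=load(f); P=np.atleast_2d(P); q=(M[:3,:3]@P.T+M[:3,3:]); q=K@q; return (q[:2]/q[2]).T
E
python3 - <<'E'
from h import *
print(monitor.get_obs())
for n in ['scene','top','wrist']:
    c,K,M=cap(n,n+'0.png'); print(n,K.tolist(),np.linalg.inv(M).round(2).tolist())
E
```

```text
pics
{'time': 0.0, 'joint_positions': array([ 1.02604105e+00,  3.42745053e-01,  1.52501371e+00, -2.84462187e-05,
        1.27537204e+00, -1.46012395e-01]), 'dq': array([ 0.00100936,  0.00084362, -0.0013252 , -0.00050125,  0.00147743,
       -0.00193598]), 'tau': array([ 9.75683433e-04, -4.31236839e+01, -2.44223303e+01,  7.17844907e-02,
        5.60655305e-02, -1.33183858e-04]), 'tool_pos': array([203.62122748, 483.47159583, 226.03451582]), 'tcp_rot': array([ 3.01326271,  1.56925793, -2.09786085]), 'contact_force': array([-0.02356479,  0.68587908,  0.16652726]), 'moment': array([-0.02758254, -0.00475494, -0.00324745]), 'grip_width': 91.58593408794985}
scene [[469.4110455544503, 0.0, 320.14210546791355], [0.0, 469.4110455544503, 245.39655844986817], [0.0, 0.0, 1.0]] [[0.15, 0.71, -0.69, 1259.21], [0.99, -0.11, 0.11, -75.02], [-0.0, -0.69, -0.72, 853.42], [0.0, 0.0, 0.0, 1.0]]
top [[567.569150365369, 0.0, 316.54463376524495], [0.0, 567.569150365369, 241.83124066028554], [0.0, 0.0, 1.0]] [[0.02, -0.99, 0.16, 351.53], [-1.0, -0.01, 0.01, 25.27], [-0.01, -0.16, -0.99, 1228.66], [0.0, 0.0, 0.0, 1.0]]
wrist [[337.53684939487067, 0.0, 318.86292085350163], [0.0, 337.53684939487067, 232.76127386639445], [0.0, 0.0, 1.0]] [[0.39, 0.88, 0.26, 132.26], [0.92, -0.37, -0.11, 513.78], [-0.0, 0.28, -0.96, 384.44], [0.0, 0.0, 0.0, 1.0]]
```

View pics/scene0.png

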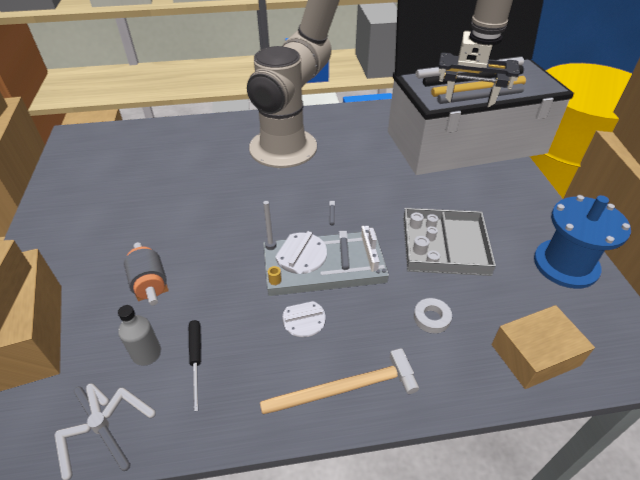

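View pics/top0.png

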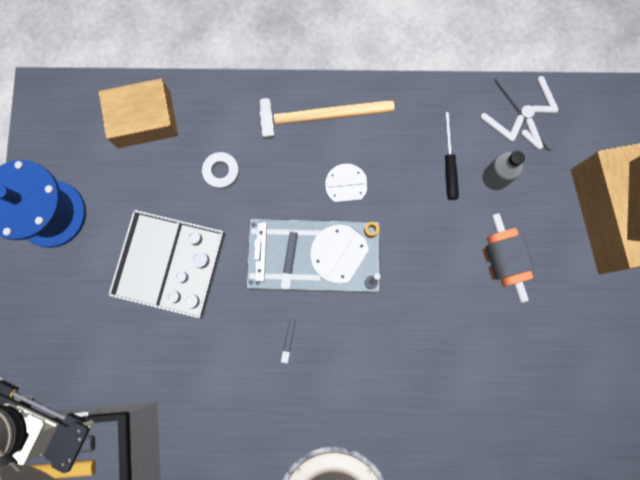

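View pics/wrist0.png

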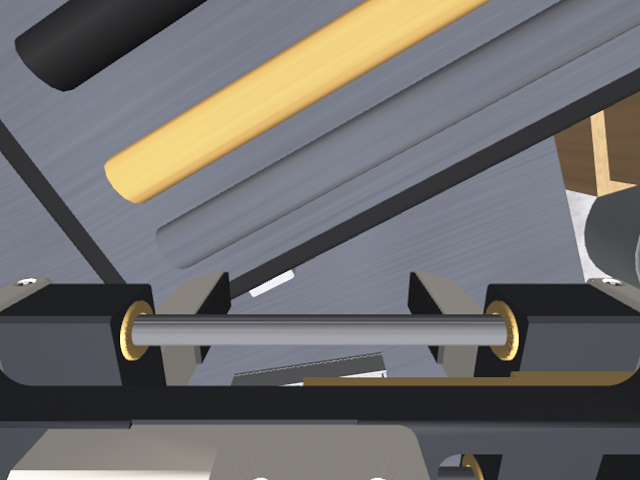

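The scene view shows the fixture at about (325,262), with the chisel lying across it at about (344,250) and the tray to its right at (448,240). The hand starts above a toolbox. The small cover at (304,318) and the small chisel at (332,212) are the look-alikes. I'll enlarge the top view to measure.

Run:
```python
import cv2
a=cv2.imread('pics/top0.png'); cv2.imwrite('pics/z1.png',cv2.resize(a[205:305,235:395],None,fx=5,fy=5,interpolation=cv2.INTER_CUBIC))
cv2.imwrite('pics/z2.png',cv2.resize(a[200:330,100:235],None,fx=4.5,fy=4.5,interpolation=cv2.INTER_CUBIC))
a=cv2.imread('pics/scene0.png'); cv2.imwrite('pics/z3.png',cv2.resize(a[195:300,250:400],None,fx=5,fy=5,interpolation=cv2.INTER_CUBIC))
```

```text
(no output)
```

View pics/z1.png

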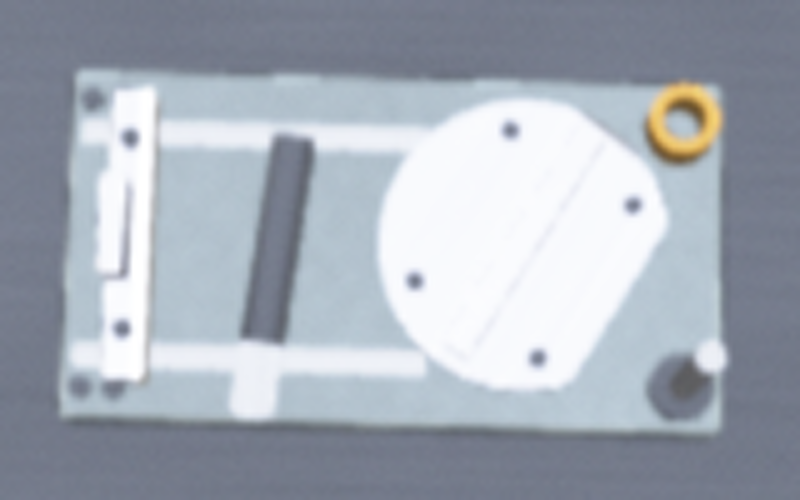

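View pics/z2.png

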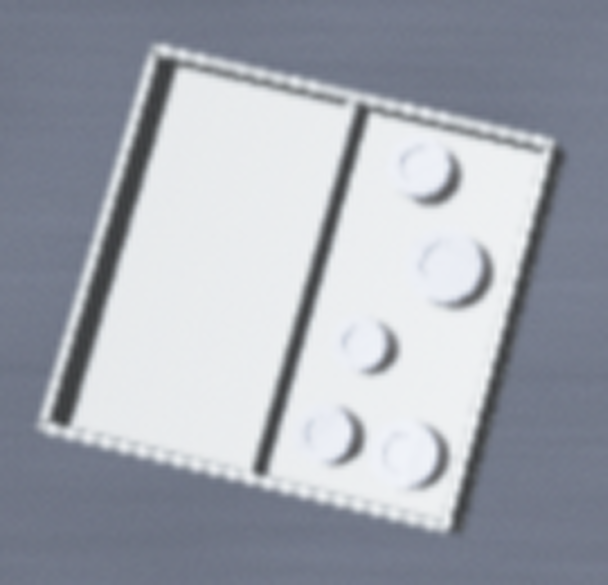

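View pics/z3.png

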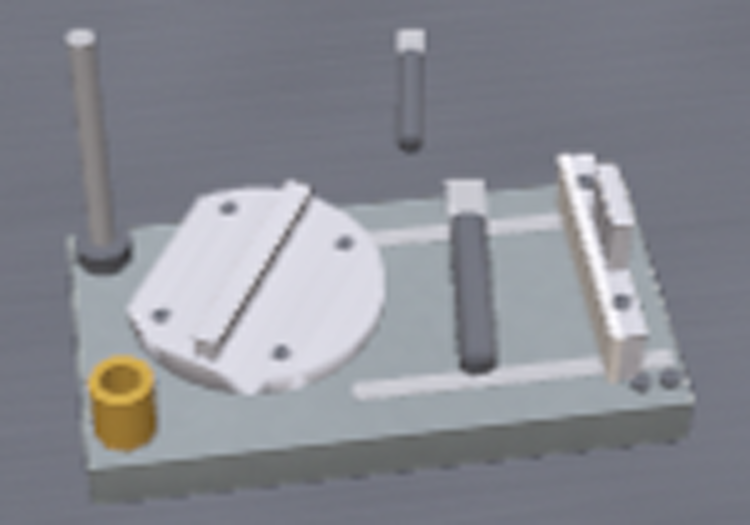

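```bash
cat >> h.py <<'E'
def z1(p): p=np.atleast_2d(p).astype(float); return (p+.5)/5-.5+[235,205]
def z2(p): p=np.atleast_2d(p).astype(float); return (p+.5)/4.5-.5+[100,200]
def z3(p): p=np.atleast_2d(p).astype(float); return (p+.5)/5-.5+[250,195]
E
python3 - <<'E'
from h import *
np.set_printoptions(precision=1,suppress=True)
c=ray('top0.png',z1([(78,70),(722,85),(720,435),(62,418)]),30)[:,:2]; print('plate',c,[np.linalg.norm(c[i]-c[i-1]) for i in range(4)])
# fixture x: from right to left
ctr=c.mean(0); xd=(c[0]+c[3]-c[1]-c[2]); yaw=np.degrees(np.arctan2(xd[1],xd[0]))
yd=(c[2]+c[3]-c[0]-c[1]); print('yaw',yaw,'from y',np.degrees(np.arctan2(yd[1],yd[0])))
th=np.radians(yaw);ex=np.array([np.cos(th),np.sin(th)]);ey=np.array([-ex[1],ex[0]])
O=ctr-55*ex; print('origin',O)
def fx(p): p=np.atleast_2d(p)[:,:2]-O; return np.c_[p@ex,p@ey]
im=load('top0.png')[0]
# cover contour at z=62
g=cv2.inRange(im,(225,225,225),(255,255,255))
cs,_=cv2.findContours(g,cv2.RETR_EXTERNAL,cv2.CHAIN_APPROX_NONE)
for k in cs:
    if cv2.contourArea(k)>1500 and 300<k[:,0,0].mean()<380 and k[:,0,1].mean()>210:
        P=fx(ray('top0.png',k[:,0],62)); 
        (cx,cy),r=cv2.minEnclosingCircle(P.astype(np.float32)); print('cover c',cx,cy,r)
        d=P-[cx,cy]; a=np.degrees(np.arctan2(d[:,1],d[:,0])); rr=np.hypot(*d.T)
        for b in range(-180,180,10):
            m=(a>=b)&(a<b+10); 
            if m.any(): print(b+5,rr[m].mean().round(1),end='; ')
print()
print('holes',fx(ray('top0.png',z1([(511,130),(633,205),(415,280),(538,358)]),62)))
print('rib top ends',fx(ray('top0.png',z1([(603,140),(463,357)]),76)))
print('flat corners',fx(ray('top0.png',z1([(668,215),(575,385)]),62)))
print('chisel',fx(ray('top0.png',z1([(294,138),(252,415),(262,342)]),39)), ray('top0.png',z1([(294,138),(252,415),(262,342)]),39))
print('bar tab',fx(ray('top0.png',z1([(103,173),(125,173),(98,273),(122,275)]),95)),'bar',fx(ray('top0.png',z1([(157,90),(148,380)]),63)))
print('post',fx(ray('top0.png',z1((710,357)),170)),'bush',fx(ray('top0.png',z1((685,122)),64)))
t=ray('top0.png',z2([(155,48),(552,142),(452,528),(42,430)]),36)[:,:2]; print('tray',t,[np.linalg.norm(t[i]-t[i-1]) for i in range(4)],t.mean(0))
print('div',ray('top0.png',z2([(357,105),(262,472)]),36))
E
```

```text
plate [[589.  186.7]
 [585.9 -90.5]
 [435.8 -89.3]
 [439.  188.5]] [np.float64(149.9726039616705), np.float64(277.20741994185823), np.float64(150.12291256108284), np.float64(277.8466602362429)]
yaw 89.35378182434168 from y 179.44452041773766
origin [511.8  -6.2]
cover c 50.35832214355469 13.082599639892578 110.48738861083984
-175 100.1; -165 109.4; -155 108.3; -145 101.7; -135 96.6; -125 88.6; -115 78.2; -105 66.1; -95 56.1; -85 49.3; -75 50.0; -65 52.6; -55 56.4; -45 13.0; -35 11.0; -25 9.9; -15 9.3; 5 9.1; 15 90.0; 25 90.1; 35 67.7; 45 65.8; 55 42.4; 65 37.9; 75 36.4; 85 29.5; 95 35.0; 105 36.2; 115 42.3; 125 53.4; 135 66.0; 145 77.0; 155 81.5; 165 84.4; 175 90.3; 
holes [[  7.3 -47.5]
 [-44.  -17.1]
 [ 45.7  16.5]
 [ -5.8  47.6]]
rib top ends [[-30.4 -41.8]
 [ 25.1  49.3]]
flat corners [[-58.6 -13.3]
 [-21.3  58.3]]
chisel [[ 99.1 -45.9]
 [112.8  72.3]
 [109.7  41.5]] [[558.9  92.4  39. ]
 [440.7 107.5  39. ]
 [471.5 104.   39. ]]
bar tab [[172.8 -20. ]
 [163.9 -20.2]
 [173.   20.9]
 [163.3  21.5]] bar [[155.7 -60.8]
 [154.5  60.8]]
post [[-66.8  56. ]] bush [[-65.  -52.3]]
tray [[602.9 437.2]
 [559.6 244.8]
 [377.2 283.8]
 [419.8 478.3]] [np.float64(187.66831062129486), np.float64(197.1844406890206), np.float64(186.61302234220258), np.float64(199.1037495208625)] [489.9 361. ]
div [[576.3 338.7  36. ]
 [401.7 373.9  36. ]]
```

The measurements agree with the given sizes:
- **Plate:** 278 x 150 mm.
- **Post:** at (-67, 56).
- **Cover:** centre about 0, flat at about 150° in the fixture frame.
- **Tray:** 187 x 198 mm.

Next I'll work out the approach to the chisel.

```bash
cat >> h.py <<'E'
O=np.array([511.8,-6.2]); TH=np.radians(89.4)
def f2w(x,y): return np.array([O[0]+x*np.cos(TH)-y*np.sin(TH), O[1]+x*np.sin(TH)+y*np.cos(TH)])
def go(tx,ty,tz,jaw=None):
    """jaw: world deg of jaw axis, mod 180"""
    o=monitor.get_obs(); Rm=R.from_euler('xyz',o['tcp_rot']).as_matrix()
    d=Rm.T@(np.array([tx,ty,tz])-o['tool_pos'])
    j=np.degrees(np.arctan2(Rm[1,2],Rm[0,2]))
    print('t%.2f'%o['time'],'tcp',o['tool_pos'].round(1),'jaw %.1f'%j,'F',o['contact_force'].round(1),'w %.1f'%o['grip_width'],'j6 %.2f'%o['joint_positions'][5],'q',o['joint_positions'].round(2))
    print(' xtilt',Rm[:,0].round(3),'delta tool mm',d.round(1), 'total tool-x turn deg', None if jaw is None else round(-((jaw-j+90)%180-90),1))
E
python3 - <<'E'
from h import *
p=f2w(106,13.2);print(p)
go(p[0],p[1],226,82.7)
go(500.6,408.8,226,77.3)
E
```

```text
[499.71073288  99.9324155 ]
t0.15 tcp [203.7 483.6 226.2] jaw 67.2 F [0.  0.2 0.4] w 92.2 j6 -0.15 q [ 1.03  0.34  1.52  0.    1.28 -0.15]
 xtilt [-0.001 -0.001 -1.   ] delta tool mm [ 4.000e-01 -4.218e+02 -2.386e+02] total tool-x turn deg -15.5
t0.15 tcp [203.7 483.6 226.2] jaw 67.2 F [0.  0.2 0.4] w 92.2 j6 -0.15 q [ 1.03  0.34  1.52  0.    1.28 -0.15]
 xtilt [-0.001 -0.001 -1.   ] delta tool mm [ 1.000e-01 -3.026e+02  4.640e+01] total tool-x turn deg -10.1
```

Request:
send_rows([
  [[-0.025,0,0,0,0.09],[-0.025,0,0,0,0.09],[0,-0.028,-0.016,0,0.036],[0,-0.028,-0.016,0,0.036],[0,-0.028,-0.016,0,0.036],[0,-0.028,-0.016,0,0.036],[0,-0.028,-0.016,0,0.036],[0,-0.028,-0.016,0,0.036],[0,-0.028,-0.016,0,0.036],[0,-0.028,-0.016,0,0.036]],
])

```text
time: 0.98
tool_pos: [362.0, 274.0, 275.7]
tcp_rot: [2.727, 1.564, -2.373]
contact_force: [1.2, 0.5, 0.4]
grip_width: 41.5
```

Run:
```python
from h import *
go(499.7,99.9,200,82.7)
```

```text
t0.98 tcp [362.  274.  275.7] jaw 67.8 F [1.2 0.5 0.4] w 41.5 j6 -0.70 q [ 0.48  0.18  1.61 -0.    1.36 -0.7 ]
 xtilt [-0.005 -0.005 -1.   ] delta tool mm [  75.8 -193.5 -108.8] total tool-x turn deg -14.9
```

Request:
send_rows([
  [[0.009,-0.025,-0.012,-2,0.036],[0.009,-0.025,-0.012,-2,0.036],[0.009,-0.025,-0.012,-2,0.036],[0.009,-0.025,-0.012,-2,0.036],[0.009,-0.025,-0.012,-2,0.036],[0.009,-0.025,-0.012,-2,0.036],[0.009,-0.025,-0.012,-2,0.036],[0,0,0,0,0.036]],
])

```text
time: 1.65
tool_pos: [514.5, 132.2, 209.4]
tcp_rot: [2.623, 1.565, -2.225]
contact_force: [-0.9, -0.4, 0.2]
grip_width: 36.3
```

Run:
```python
from h import *
go(499.7,99.9,160,82.7)
cap('wrist','w1.png')
```

```text
t1.65 tcp [514.5 132.2 209.4] jaw 82.2 F [-0.9 -0.4  0.2] w 36.3 j6 -1.32 q [ 0.11  0.37  1.53 -0.    1.24 -1.32]
 xtilt [-0.004 -0.005 -1.   ] delta tool mm [ 49.6  10.2 -33.7] total tool-x turn deg -0.5
```

View pics/w1.png

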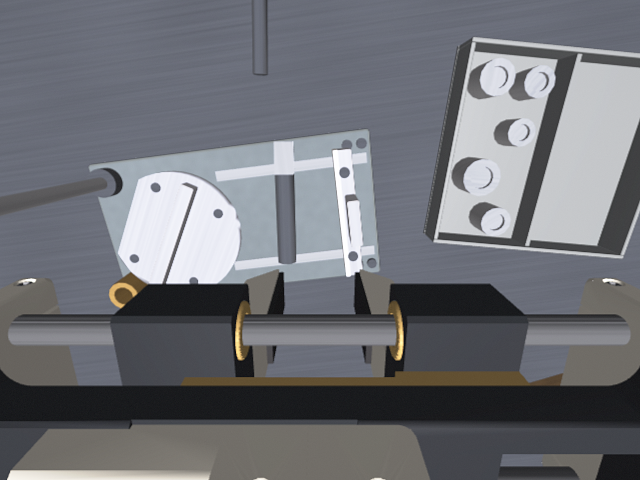

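The wrist view shows the chisel from its butt at (288,262) to its tip at (284,143). I'll check the measured position against this view.

Run:
```python
from h import *
np.set_printoptions(precision=1,suppress=True)
print(ray('w1.png',[(288,262),(285,178),(284,145)],44))
print('tray bay/rim', ray('w1.png',[(473,39),(424,238),(625,257),(577,57),(527,246)],36))
print('plate',ray('w1.png',[(90,165),(367,130),(380,268)],30))
```

```text
[[559.1  93.3  44. ]
 [474.  104.4  44. ]
 [443.8 108.5  44. ]]
tray bay/rim [[377.9 286.5  36. ]
 [554.9 235.   36. ]
 [604.  441.2  36. ]
 [404.9 377.4  36. ]
 [578.  339.9  36. ]]
plate [[436.7 -86.3  30. ]
 [441.1 188.   30. ]
 [584.5 188.1  30. ]]
```

Request:
send_rows([
  [[0.01,0.005,-0.017,0,0.036],[0.01,0.005,-0.017,0,0.036],[0.01,0,0,0,0.036],[0,0,0,0,0.036]],
])

```text
time: 2.03
tool_pos: [496.1, 101.7, 179.3]
tcp_rot: [2.106, 1.564, -2.745]
contact_force: [-0.9, 0.3, 0.8]
grip_width: 36.1
```

Run:
```python
from h import *
go(499.7,99.9,36,82.7)
cap('wrist','w2.png')
```

```text
t2.03 tcp [496.1 101.7 179.3] jaw 82.0 F [-0.9  0.3  0.8] w 36.1 j6 -1.38 q [ 0.05  0.36  1.64 -0.    1.15 -1.38]
 xtilt [-0.006 -0.003 -1.   ] delta tool mm [143.3  -4.7  -0.8] total tool-x turn deg -0.7
```

View pics/w2.png

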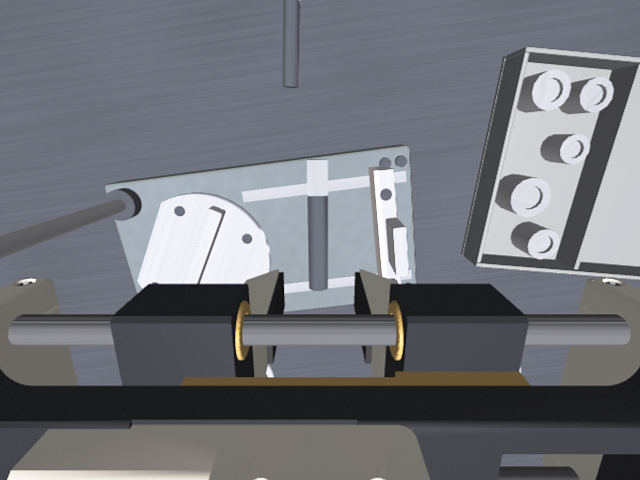

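Both views agree to within 2 mm, so I'll descend in two stages.

Request:
send_rows([
  [[0.025,-0.002,0,-0.7,0.036],[0.025,-0.002,0,0,0.036],[0.025,0,0,0,0.036],[0.02,0,0,0,0.036],[0.01,0,0,0,0.036],[0,0,0,0,0.036]],
])

```text
time: 2.58
tool_pos: [503.6, 106.4, 78.7]
tcp_rot: [-1.546, 1.563, -0.097]
contact_force: [-0.8, -0.5, 0.1]
grip_width: 36.0
```

Run:
```python
from h import *
go(499.7,99.9,36,82.7)
cap('wrist','w3.png')
cap('scene','s3.png')
import cv2
a=cv2.imread('pics/s3.png'); cv2.imwrite('pics/s3z.png',cv2.resize(a[150:300,250:400],None,fx=4,fy=4))
```

```text
t2.58 tcp [503.6 106.4  78.7] jaw 83.0 F [-0.8 -0.5  0.1] w 36.0 j6 -1.39 q [ 0.06  0.49  1.75 -0.    0.89 -1.39]
 xtilt [ 0.008 -0.001 -1.   ] delta tool mm [42.7  3.4 -6.9] total tool-x turn deg 0.3
```

View pics/s3z.png

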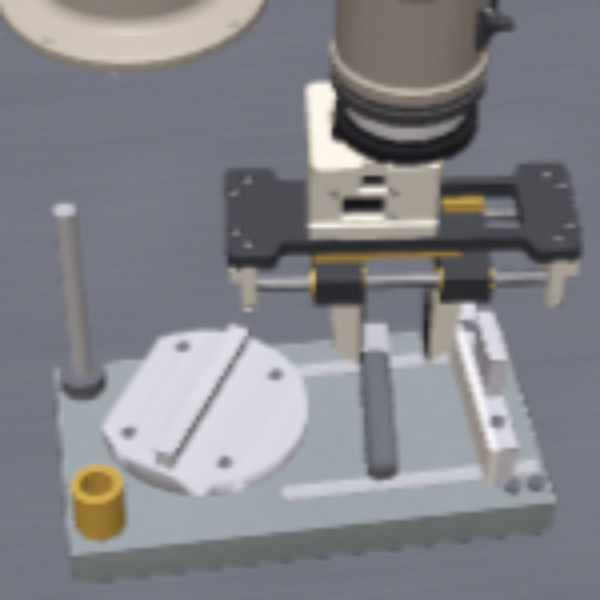

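Request:
send_rows([
  [[0,0.003,-0.007,0,0.036],[0,0,0,0,0.036]],
])

```text
time: 2.85
tool_pos: [502.0, 100.1, 82.8]
tcp_rot: [-1.485, 1.556, -0.035]
contact_force: [0.4, 0.0, -0.3]
grip_width: 35.9
```

Run:
```python
from h import *
go(499.7,99.9,36,82.7)
```

```text
t2.85 tcp [502.  100.1  82.8] jaw 83.1 F [ 0.4  0.  -0.3] w 35.9 j6 -1.40 q [ 0.05  0.48  1.76 -0.    0.89 -1.4 ]
 xtilt [ 0.015 -0.001 -1.   ] delta tool mm [46.8  2.9 -0.6] total tool-x turn deg 0.4
```

Request:
send_rows([
  [[0.012,0.001,0,0,0.036],[0.012,0.001,0,0,0.036],[0.012,0.001,0,0,0.036],[0.006,0,0,0,0.036],[0.001,0,0,0,0.036]],
])

```text
time: 3.27
tool_pos: [503.8, 100.0, 45.1]
tcp_rot: [-1.44, 1.542, 0.008]
contact_force: [-0.4, -0.5, 0.4]
grip_width: 36.0
```

Run:
```python
from h import *
go(499.7,99.9,36,82.7)
```

```text
t3.27 tcp [503.8 100.   45.1] jaw 83.0 F [-0.4 -0.5  0.4] w 36.0 j6 -1.40 q [ 0.05  0.53  1.8  -0.    0.78 -1.4 ]
 xtilt [ 0.029  0.    -1.   ] delta tool mm [ 9.   4.4 -0.6] total tool-x turn deg 0.3
```

Request:
send_rows([
  [[0.005,0.003,0,0,0.036],[0.004,0.001,0,0,0.036],[0,0,0,0,0.036]],
])

```text
time: 3.52
tool_pos: [501.0, 100.4, 37.1]
tcp_rot: [-1.436, 1.539, 0.012]
contact_force: [0.3, 0.5, 0.4]
grip_width: 35.9
```

Run:
```python
from h import *
go(499.7,99.9,36,82.7)
```

```text
t3.52 tcp [501.  100.4  37.1] jaw 83.0 F [0.3 0.5 0.4] w 35.9 j6 -1.40 q [ 0.05  0.54  1.82 -0.    0.75 -1.4 ]
 xtilt [ 0.032  0.    -0.999] delta tool mm [ 1.   1.3 -0.6] total tool-x turn deg 0.3
```

Close on the chisel.

Request:
send_rows([
  [[0.001,0,0,0,0.02],[0,0,0,0,0.01],[0,0,0,0,0.005],[0,0,0,0,0.005],[0,0,0,0,0.005],[0,0,0,0,0.005],[-0.005,0,0,0,0.005],[-0.01,0,0,0,0.005],[-0.01,0,0,0,0.005],[-0.01,0,0,0,0.005]],
])

```text
time: 4.35
tool_pos: [498.3, 100.3, 72.2]
tcp_rot: [-1.441, 1.544, 0.007]
contact_force: [-0.1, -0.7, -1.7]
grip_width: 17.7
```

Run:
```python
from h import *
go(500.6,408.8,120,77.3)
```

```text
t4.35 tcp [498.3 100.3  72.2] jaw 83.0 F [-0.1 -0.7 -1.7] w 17.7 j6 -1.40 q [ 0.05  0.48  1.79 -0.    0.84 -1.4 ]
 xtilt [ 0.027  0.    -1.   ] delta tool mm [-47.7  34.1 306.6] total tool-x turn deg 5.7
```

It's gripped at 17.7 mm with about 2 N of weight. Lift and carry.

Request:
send_rows([
  [[-0.02,0,0,0,0.005],[-0.02,0,0,0,0.005],[-0.02,0,0,0,0.005],[0,0.002,0.015,0,0.005],[0,0.004,0.03,1,0.005],[0,0.004,0.03,1,0.005],[0,0.004,0.03,1,0.005],[0,0.004,0.03,1,0.005],[0,0.004,0.03,1,0.005],[0,0.004,0.03,0,0.005]],
])

```text
time: 5.18
tool_pos: [504.3, 299.1, 148.3]
tcp_rot: [-1.344, 1.534, 0.003]
contact_force: [-0.0, -0.6, -2.2]
grip_width: 17.5
```

Run:
```python
from h import *
go(500.6,408.8,110,77.3)
```

```text
t5.18 tcp [504.3 299.1 148.3] jaw 77.2 F [-0.  -0.6 -2.2] w 17.5 j6 -0.93 q [ 0.41  0.51  1.49 -0.02  1.11 -0.93]
 xtilt [ 0.037  0.    -0.999] delta tool mm [ 38.1  29.3 105.8] total tool-x turn deg -0.1
```

Request:
send_rows([
  [[0,0.008,0.026,0,0.005],[0,0.008,0.025,0,0.005],[0,0.007,0.023,0,0.005],[0,0.004,0.015,0,0.005],[0,0,0,0,0.005],[0,0,0,0,0.005]],
])

```text
time: 5.68
tool_pos: [494.7, 403.1, 152.8]
tcp_rot: [-1.263, 1.531, 0.091]
contact_force: [-0.4, 0.4, -2.3]
grip_width: 17.7
```

Run:
```python
from h import *
go(500.6,408.8,110,77.3)
cap('scene','s4.png')
a=cv2.imread('pics/s4.png'); cv2.imwrite('pics/s4z.png',cv2.resize(a[130:290,370:530],None,fx=4,fy=4))
```

```text
t5.68 tcp [494.7 403.1 152.8] jaw 77.6 F [-0.4  0.4 -2.3] w 17.7 j6 -0.77 q [ 0.57  0.59  1.33 -0.02  1.19 -0.77]
 xtilt [ 0.039  0.004 -0.999] delta tool mm [43.  -3.   6.4] total tool-x turn deg 0.3
```

View pics/s4z.png

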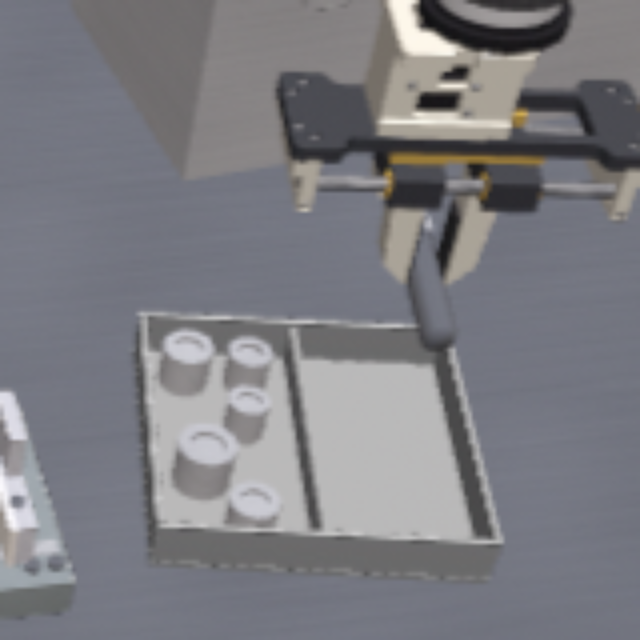

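The chisel is held level above the right-hand (empty) bay. I'll lower it in stages.

Request:
send_rows([
  [[0.02,-0.003,0.006,0,0.005],[0.02,0,0,0,0.005],[0.02,0,0,0,0.005],[0.02,0,0,0,0.005],[0.01,0,0,0,0.005],[0,0,0,0,0.005]],
])

```text
time: 6.23
tool_pos: [505.5, 402.7, 64.7]
tcp_rot: [-1.246, 1.527, 0.101]
contact_force: [0.9, -0.5, -1.2]
grip_width: 17.5
```

Run:
```python
from h import *
go(500.6,408.8,12,77.3)
```

```text
t6.23 tcp [505.5 402.7  64.7] jaw 77.2 F [ 0.9 -0.5 -1.2] w 17.5 j6 -0.77 q [ 0.56  0.69  1.4  -0.02  1.01 -0.77]
 xtilt [ 0.043  0.004 -0.999] delta tool mm [52.4  8.3  4.2] total tool-x turn deg -0.1
```

Request:
send_rows([
  [[0.012,0.007,0.004,0,0.005],[0.012,0.001,0.001,0,0.005],[0.012,0.001,0,0,0.005],[0.008,0,0,0,0.005],[0,0,0,0,0.005]],
])

```text
time: 6.65
tool_pos: [502.7, 407.9, 21.9]
tcp_rot: [-1.219, 1.523, 0.125]
contact_force: [-1.2, -0.9, -1.7]
grip_width: 17.5
```

Run:
```python
from h import *
go(500.6,408.8,12,77.3)
```

```text
t6.65 tcp [502.7 407.9  21.9] jaw 77.0 F [-1.2 -0.9 -1.7] w 17.5 j6 -0.76 q [ 0.57  0.75  1.43 -0.03  0.92 -0.76]
 xtilt [ 0.047  0.006 -0.999] delta tool mm [9.8 2.7 0.2] total tool-x turn deg -0.3
```

Request:
send_rows([
  [[0.004,0,0,0,0.005],[0.003,0,0,0,0.005],[0.002,0,0,0,0.005],[0,0,0,0,0.005]],
])

```text
time: 6.98
tool_pos: [504.3, 408.0, 13.1]
tcp_rot: [-1.208, 1.521, 0.136]
contact_force: [-0.2, 0.1, -2.5]
grip_width: 17.7
```

Request:
send_rows([
  [[0.002,0,0,0,0.005],[0,0,0,0,0.024],[0,0,0,0,0.032],[0,0,0,0,0.036],[0,0,0,0,0.036],[-0.01,0,0,0,0.036],[-0.02,0,0,0,0.036],[-0.03,0,0,0,0.036],[-0.03,0,0,0,0.036],[-0.03,0,0,0,0.036]],
])

```text
time: 7.82
tool_pos: [496.2, 405.6, 132.6]
tcp_rot: [-1.302, 1.529, 0.042]
contact_force: [0.6, 1.2, 0.6]
grip_width: 36.3
```

Run:
```python
from h import *
go(500.6,408.8,200,77.3)
cap('scene','s5.png')
a=cv2.imread('pics/s5.png'); cv2.imwrite('pics/s5z.png',cv2.resize(a[130:290,370:530],None,fx=4,fy=4))
```

```text
t7.82 tcp [496.2 405.6 132.6] jaw 77.0 F [0.6 1.2 0.6] w 36.3 j6 -0.76 q [ 0.58  0.61  1.34 -0.02  1.15 -0.76]
 xtilt [ 0.041  0.002 -0.999] delta tool mm [-67.1  -6.3   4.9] total tool-x turn deg -0.3
```

View pics/s5z.png

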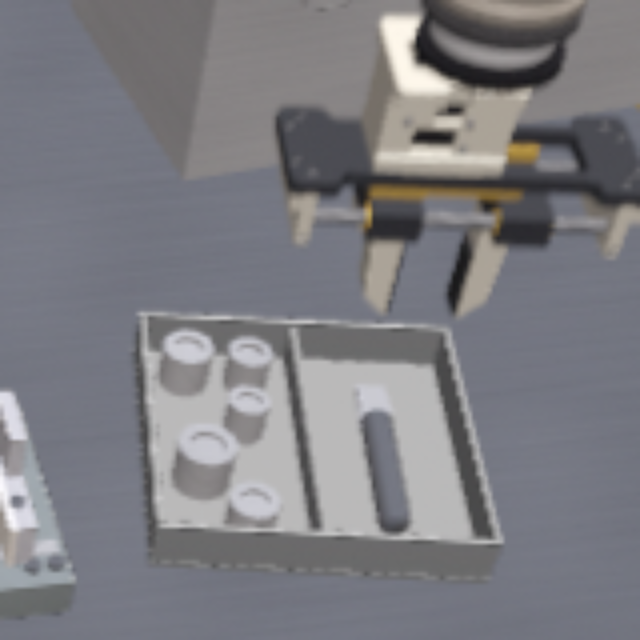

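Run:
```python
from h import *
u=(np.array([(371,388),(395,522)])+.5)/4-.5+[370,130]
p=ray('s5.png',u,12)[:,:2]; print(p)
c=np.array([489.9,361]);a=np.radians(-12.7);ex=np.array([np.cos(a),np.sin(a)]);ey=np.array([-ex[1],ex[0]])
print([((q-c)@ex,(q-c)@ey-49) for q in [*p,p.mean(0)]])
# start of push pose: jaw fixture 60deg => world
w=f2w(44*np.cos(np.radians(90)),44*np.sin(np.radians(90)));print('pre',w)
go(w[0],w[1],190,60+89.4)
```

```text
[[447.23369342 423.36965308]
 [561.27443354 395.4843623 ]]
[(np.float64(-55.33418742417801), np.float64(2.463725517701164)), (np.float64(62.04696931442778), np.float64(0.33208494745962014)), (np.float64(3.356390945124888), np.float64(1.3979052325803636))]
pre [467.80241255  -5.7392415 ]
t7.87 tcp [498.9 407.6 140.3] jaw 77.0 F [2.4 2.2 4.4] w 35.8 j6 -0.76 q [ 0.58  0.61  1.34 -0.02  1.15 -0.76]
 xtilt [ 0.051  0.008 -0.999] delta tool mm [ -54.5  -65.2 -408.8] total tool-x turn deg -72.4
```

The chisel lies at about (+3, +1) mm in the bay frame, well inside the limits. Move over to the cover, rising first.

Request:
send_rows([
  [[-0.02,0,-0.01,0,0.02],[-0.02,-0.004,-0.03,0,0.0],[-0.01,-0.005,-0.03,0,0.0],[0,-0.005,-0.03,0,0.0],[0,-0.005,-0.03,0,0.0],[0,-0.005,-0.03,0,0.0],[0,-0.005,-0.03,0,0.0],[0,-0.005,-0.03,0,0.0],[0,-0.005,-0.03,0,0.0],[0,-0.005,-0.03,0,0.0]],
])

```text
time: 8.7
tool_pos: [477.8, 120.9, 202.0]
tcp_rot: [-1.099, 1.491, 0.255]
contact_force: [0.6, -0.1, -1.0]
grip_width: 0.6
```

Run:
```python
from h import *
w=f2w(0,44)
go(w[0],w[1],190,60+89.4)
```

```text
t8.70 tcp [477.8 120.9 202. ] jaw 77.7 F [ 0.6 -0.1 -1. ] w 0.6 j6 -1.28 q [ 0.08  0.26  1.72  0.02  1.09 -1.28]
 xtilt [ 0.077  0.02  -0.997] delta tool mm [   8.6  -16.6 -126.2] total tool-x turn deg -71.7
```

Request:
send_rows([
  [[0,-0.003,-0.032,0,0],[0,-0.003,-0.032,0,0],[0,-0.003,-0.032,0,0],[0,-0.004,-0.028,0,0],[0,0,0,-7,0],[0,0,0,-7,0],[0,0,0,-7,0],[0,0,0,-7,0],[0,0,0,-7,0],[0,0,0,-7,0]],
])

```text
time: 9.53
tool_pos: [462.9, -16.6, 207.6]
tcp_rot: [-1.946, 1.476, 0.156]
contact_force: [0.4, -0.4, 0.1]
grip_width: 0.5
```

Request:
send_rows([
  [[0,0,0,-7,0],[0,0,0,-7,0],[0,0,0,-7,0],[0,0,0,-7,0],[0,0,0,0,0]],
])

```text
time: 9.95
tool_pos: [463.2, -16.7, 212.0]
tcp_rot: [-2.478, 1.469, 0.128]
contact_force: [-0.4, -0.1, 0.9]
grip_width: 0.5
```

Run:
```python
from h import *
w=f2w(0,44)
go(w[0],w[1],66,60+89.4)
cap('wrist','w6.png')
```

```text
t9.95 tcp [463.2 -16.7 212. ] jaw 149.2 F [-0.4 -0.1  0.9] w 0.5 j6 -2.85 q [-0.23  0.19  1.79  0.04  1.07 -2.85]
 xtilt [ 0.1    0.013 -0.995] delta tool mm [145.9  -2.7  13.3] total tool-x turn deg -0.2
```

View pics/w6.png

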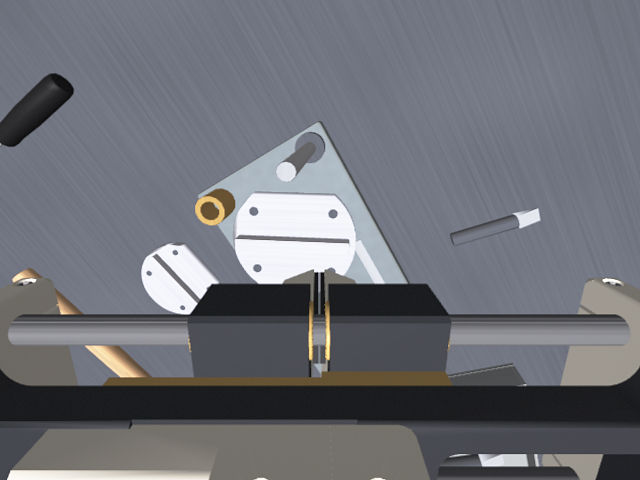

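The wrist view shows the rib horizontal at about (237..350, 240), the flat at the top, the post at (300,155) and the bush at (213,208). I'll project the push geometry into this picture to check it.

Run:
```python
from h import *
np.set_printoptions(precision=1,suppress=True)
P=[]
for r in [(0,0),(0,44),(54*np.cos(np.radians(60)),54*np.sin(np.radians(60)))]:
    w=f2w(*r);P.append([w[0],w[1],76])
print(proj('w6.png',P))
g=ray('w6.png',[(254,211),(333,213),(257,268)],62)[:,:2]; print('holes',g)
d=g[1]-g[0]; print('line of holes dir (par. rib) world',np.degrees(np.arctan2(d[1],d[0])), np.linalg.norm(d))
r=ray('w6.png',[(237,239),(350,243)],76)[:,:2]; print('rib',r,np.linalg.norm(r[1]-r[0]))
```

```text
[[291.2 246.6]
 [332.2 225.2]
 [349.2 248.1]]
holes [[528.5 -50.6]
 [464.1 -12. ]
 [560.2   0.5]]
line of holes dir (par. rib) world 149.02494277187915 75.17768405433613
rib [[552.8 -37.6]
 [462.2  17.2]] 105.8439494961917
```

The geometry agrees, so descend beside the rib.

Request:
send_rows([
  [[0.03,-0.001,0.006,0,0],[0.03,-0.001,0.005,0,0],[0.03,0,0.003,0,0],[0.02,0,0,0,0],[0,0,0,0,0]],
])

```text
time: 10.42
tool_pos: [467.0, -6.7, 103.0]
tcp_rot: [-2.489, 1.457, 0.089]
contact_force: [-0.8, 0.1, 0.1]
grip_width: 0.2
```

Run:
```python
from h import *
w=f2w(0,44)
go(w[0],w[1],68,60+89.4)
```

```text
t10.42 tcp [467.   -6.7 103. ] jaw 147.6 F [-0.8  0.1  0.1] w 0.2 j6 -2.81 q [-0.2   0.33  1.94  0.05  0.75 -2.81]
 xtilt [ 0.113  0.01  -0.993] delta tool mm [34.8  1.2  2.9] total tool-x turn deg -1.8
```

Request:
send_rows([
  [[0.015,0.001,0.002,-1,0],[0.015,0,0.001,-1,0],[0.006,0,0,0,0],[0,0,0,0,0]],
])

```text
time: 10.75
tool_pos: [469.8, -5.8, 69.0]
tcp_rot: [-2.521, 1.454, 0.082]
contact_force: [0.0, -0.5, 0.1]
grip_width: 0.4
```

Run:
```python
from h import *
w=f2w(0,44)
go(w[0],w[1],68,60+89.4)
cap('scene','s7.png')
a=cv2.imread('pics/s7.png'); cv2.imwrite('pics/s7z.png',cv2.resize(a[170:300,250:400],None,fx=5,fy=4.6))
```

```text
t10.75 tcp [469.8  -5.8  69. ] jaw 149.0 F [ 0.  -0.5  0.1] w 0.4 j6 -2.84 q [-0.2   0.4   1.98  0.05  0.66 -2.84]
 xtilt [ 0.117  0.01  -0.993] delta tool mm [0.8 1.  1.8] total tool-x turn deg -0.4
```

View pics/s7z.png

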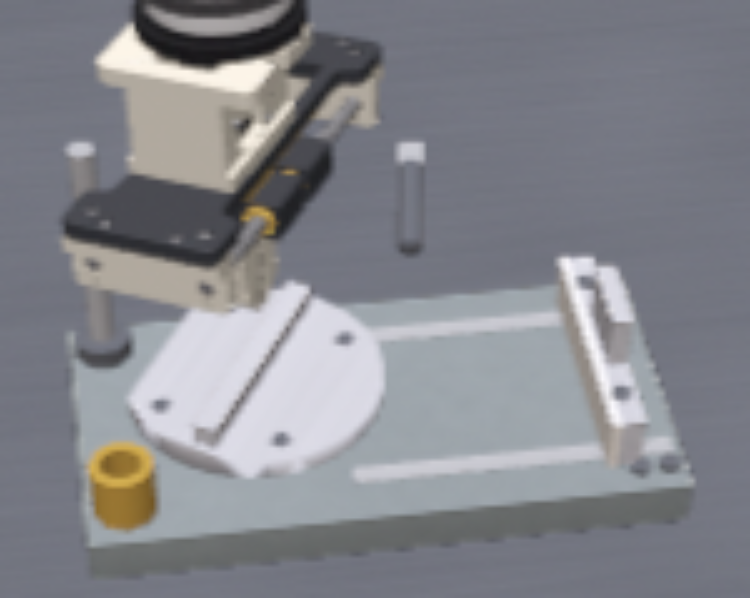

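Request:
send_rows([
  [[0.001,-0.003,0,0,0],[0.0005,-0.003,0,0,0],[0.0005,-0.005,0.0015,7,0],[0.0005,-0.005,0.0015,7,0]],
])

```text
time: 11.13
tool_pos: [478.1, 8.9, 71.7]
tcp_rot: [-2.284, 1.449, 0.065]
contact_force: [-1.2, -1.6, -0.1]
grip_width: 0.3
```

```bash
cat >> h.py <<'E'
def st(tz=68):
    o=monitor.get_obs(); Rm=R.from_euler('xyz',o['tcp_rot']).as_matrix()
    d=o['tool_pos'][:2]-O; c,s=np.cos(TH),np.sin(TH); f=np.array([d[0]*c+d[1]*s,-d[0]*s+d[1]*c])
    j=np.degrees(np.arctan2(Rm[1,2],Rm[0,2]))-np.degrees(TH)
    a=np.radians(j); print('t%.2f fix (%.1f,%.1f) z%.1f r%.1f ang %.1f jaw %.1f  along %.1f behind %.1f'%(o['time'],*f,o['tool_pos'][2],np.hypot(*f),np.degrees(np.arctan2(f[1],f[0])),j,f@[np.cos(a),np.sin(a)],f@[-np.sin(a),np.cos(a)]),'F',o['contact_force'].round(1),'tilt',Rm[:,0].round(3))
E
python3 -c "
from h import *
st()"
```

```text
t11.13 fix (14.7,33.8) z71.7 r36.9 ang 66.5 jaw 45.0  along 34.3 behind 13.5 F [-1.2 -1.6 -0.1] tilt [ 0.121  0.008 -0.993]
```

Request:
send_rows([
  [[0.003,-0.005,0.003,7,0],[0.002,-0.005,0.003,7,0],[0.001,-0.005,0.002,7,0],[0.001,-0.005,0.002,7,0],[0.001,-0.005,0.002,7,0]],
])

```text
time: 11.55
tool_pos: [493.6, 32.0, 69.2]
tcp_rot: [-1.681, 1.45, 0.043]
contact_force: [-0.7, -1.3, -0.3]
grip_width: 0.4
```

```bash
python3 -c "
from h import *
st()"
```

```text
t11.55 fix (38.0,18.6) z69.2 r42.3 ang 26.1 jaw 9.3  along 40.5 behind 12.2 F [-0.7 -1.3 -0.3] tilt [ 0.12   0.005 -0.993]
```

Request:
send_rows([
  [[0.001,-0.005,0.0015,7,0],[0.001,-0.005,0.0015,7,0],[0.001,-0.005,0.0015,7,0],[0.001,-0.005,0.0015,7,0],[0.001,-0.005,0.0015,7,0]],
])

```text
time: 11.97
tool_pos: [518.3, 38.8, 70.1]
tcp_rot: [-1.06, 1.453, 0.039]
contact_force: [-1.2, -0.5, -0.2]
grip_width: 0.5
```

```bash
python3 -c "
from h import *
st()"
```

```text
t11.97 fix (45.0,-6.0) z70.1 r45.4 ang -7.6 jaw -26.3  along 43.0 behind 14.5 F [-1.2 -0.5 -0.2] tilt [ 0.117  0.005 -0.993]
```

Request:
send_rows([
  [[0.0015,-0.0055,0.0005,7,0],[0.001,-0.0055,0.001,7,0],[0.001,-0.0055,0.001,7,0],[0.001,-0.005,0.001,7,0],[0.001,-0.005,0.001,7,0]],
])

```text
time: 12.38
tool_pos: [542.7, 27.5, 70.8]
tcp_rot: [-0.423, 1.453, 0.051]
contact_force: [-2.1, 0.9, -0.5]
grip_width: 0.6
```

```bash
python3 -c "
from h import *
st()
cap('top','t8.png')
a=cv2.imread('pics/t8.png'); cv2.imwrite('pics/t8z.png',cv2.resize(a[205:305,235:395],None,fx=5,fy=5,interpolation=cv2.INTER_CUBIC))"
```

```text
t12.38 fix (34.0,-30.5) z70.8 r45.7 ang -41.9 jaw -62.1  along 42.9 behind 15.8 F [-2.1  0.9 -0.5] tilt [ 0.118  0.006 -0.993]
```

View pics/t8z.png

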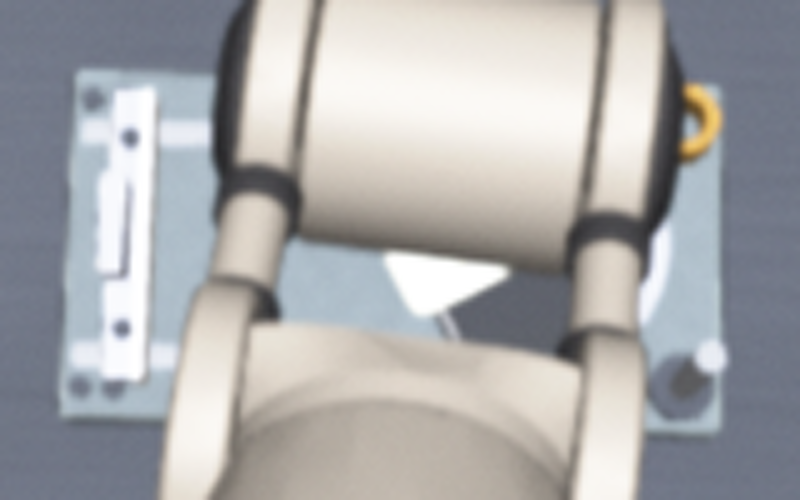

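```bash
python3 -c "
from h import *
cap('scene','s8.png')
a=cv2.imread('pics/s8.png'); cv2.imwrite('pics/s8z.png',cv2.resize(a[195:300,250:400],None,fx=5,fy=5,interpolation=cv2.INTER_CUBIC))"
```

```text
(no output)
```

View pics/s8z.png

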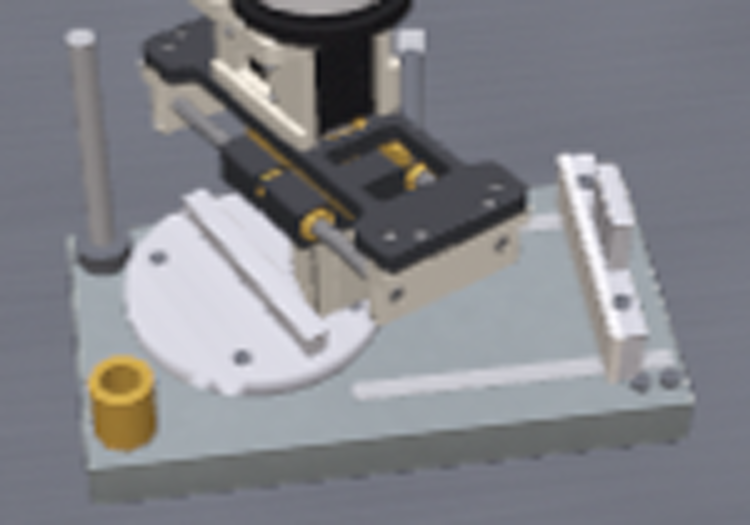

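```bash
python3 -c "
from h import *
p=ray('s8.png',z3([(200,190),(324,333)]),76)[:,:2]; d=p[1]-p[0]; print(p,np.linalg.norm(d),np.degrees(np.arctan2(d[1],d[0]))-89.4)
p=ray('s8.png',z3([(185,202),(309,349)]),76)[:,:2]; d=p[1]-p[0]; print(p,np.linalg.norm(d),np.degrees(np.arctan2(d[1],d[0]))-89.4)
st()"
```

```text
[[465.94268931 -25.26222534]
 [564.87926229  19.48539464]] 108.585427045225 -65.06342967385974
[[472.87133109 -33.1042969 ]
 [573.29404333  11.54208743]] 109.90004899287342 -65.43080898494317
t12.48 fix (33.4,-31.2) z70.9 r45.7 ang -43.0 jaw -61.8  along 43.3 behind 14.7 F [-0.2  0.8  0.9] tilt [ 0.119  0.005 -0.993]
```

The rib is at -65°, leaving about 25° to go.

Request:
send_rows([
  [[0.0015,-0.0055,0.001,7,0],[0.001,-0.005,0.001,7,0],[0.001,-0.005,0.001,7,0]],
])

```text
time: 12.73
tool_pos: [552.4, 15.3, 70.5]
tcp_rot: [-0.062, 1.449, 0.053]
contact_force: [-1.0, 1.6, 1.5]
grip_width: 0.5
```

```bash
python3 -c "
from h import *
st()
cap('scene','s9.png')
a=cv2.imread('pics/s9.png'); cv2.imwrite('pics/s9z.png',cv2.resize(a[195:300,250:400],None,fx=5,fy=5,interpolation=cv2.INTER_CUBIC))
st()"
```

```text
t12.73 fix (21.9,-40.4) z70.5 r45.9 ang -61.5 jaw -82.8  along 42.8 behind 16.7 F [-1.   1.6  1.5] tilt [ 0.122  0.006 -0.993]
t12.78 fix (21.1,-40.9) z70.5 r46.0 ang -62.7 jaw -83.3  along 43.1 behind 16.1 F [ 0.1 -0.2 -0.4] tilt [ 0.122  0.006 -0.992]
```

View pics/s9z.png

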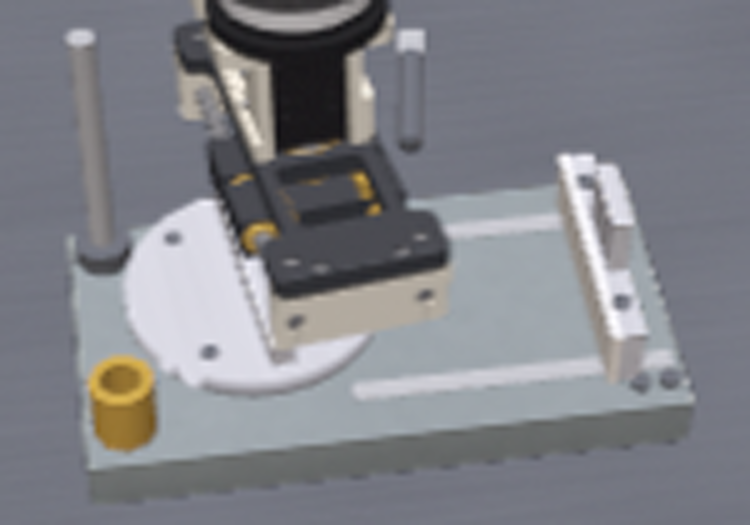

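```bash
python3 -c "
from h import *
for f,q in [('s9.png',[(173,238),(209,352)]),('s8.png',[(158,258),(242,357)])]:
    p=ray(f,z3(q),62)[:,:2]; d=p[1]-p[0]; print(p,np.linalg.norm(d),np.degrees(np.arctan2(d[1],d[0]))-89.4)
"
```

```text
[[481.83525401 -40.44827314]
 [555.83109986 -31.64807317]] 74.51730485953054 -82.61776660684279
[[493.79008704 -48.69519615]
 [561.08775496 -17.32671755]] 74.249293316042 -64.40904936089863
```

Request:
send_rows([
  [[0.001,-0.005,0.0005,5,0],[0,-0.001,0,1,0]],
])

```text
time: 12.95
tool_pos: [554.6, 9.2, 70.8]
tcp_rot: [0.041, 1.446, 0.05]
contact_force: [0.0, 0.0, 0.2]
grip_width: 0.3
```

```bash
python3 -c "
from h import *
st()
cap('scene','s10.png')
a=cv2.imread('pics/s10.png'); cv2.imwrite('pics/s10z.png',cv2.resize(a[195:300,250:400],None,fx=5,fy=5,interpolation=cv2.INTER_CUBIC))
st()"
```

```text
t12.95 fix (15.9,-42.7) z70.8 r45.5 ang -69.6 jaw -88.9  along 43.0 behind 15.1 F [0.  0.  0.2] tilt [ 0.124  0.006 -0.992]
t13.00 fix (15.9,-42.5) z70.9 r45.4 ang -69.5 jaw -88.8  along 42.8 behind 15.0 F [0.5 0.1 0.8] tilt [ 0.124  0.006 -0.992]
```

View pics/s10z.png

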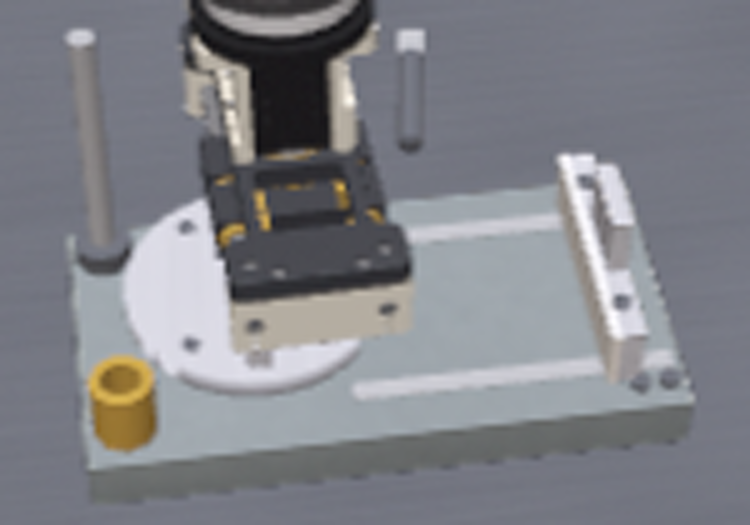

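```bash
python3 -c "
from h import *
for f,q in [('s10.png',[(187,228),(192,345)])]:
    p=ray(f,z3(q),62)[:,:2]; d=p[1]-p[0]; print(p,np.linalg.norm(d),np.degrees(np.arctan2(d[1],d[0]))-89.4)
"
```

```text
[[476.25495844 -33.23230325]
 [550.45686505 -38.76449704]] 74.40784980561827 -93.66385273655735
```

The cover is now at about -3.7°, inside the 7° limit. Back off and lift clear for a clean view.

Request:
send_rows([
  [[-0.002,0.006,0,0,0],[-0.015,0.005,0,0,0],[-0.03,0.01,-0.01,0,0],[-0.01,0.03,-0.01,0,0],[0,0.03,-0.01,0,0],[0,0.03,-0.005,0,0],[0,0.03,-0.005,0,0],[0,0.025,0,0,0],[0,0.01,0,0,0],[0,0,0,0,0]],
])

```text
time: 13.83
tool_pos: [497.3, 195.0, 128.8]
tcp_rot: [-0.004, 1.442, 0.053]
contact_force: [-0.6, -1.1, 0.2]
grip_width: 0.3
```

```bash
python3 -c "
from h import *
st()
cap('scene','s11.png');cap('top','t11.png')
a=cv2.imread('pics/s11.png'); cv2.imwrite('pics/s11z.png',cv2.resize(a[195:300,250:400],None,fx=5,fy=5,interpolation=cv2.INTER_CUBIC))
a=cv2.imread('pics/t11.png'); cv2.imwrite('pics/t11z.png',cv2.resize(a[205:305,235:395],None,fx=5,fy=5,interpolation=cv2.INTER_CUBIC))
"
```

```text
t13.83 fix (201.0,16.6) z128.8 r201.7 ang 4.7 jaw -86.1  along -3.0 behind 201.7 F [-0.6 -1.1  0.2] tilt [ 0.128  0.007 -0.992]
```

View pics/s11z.png

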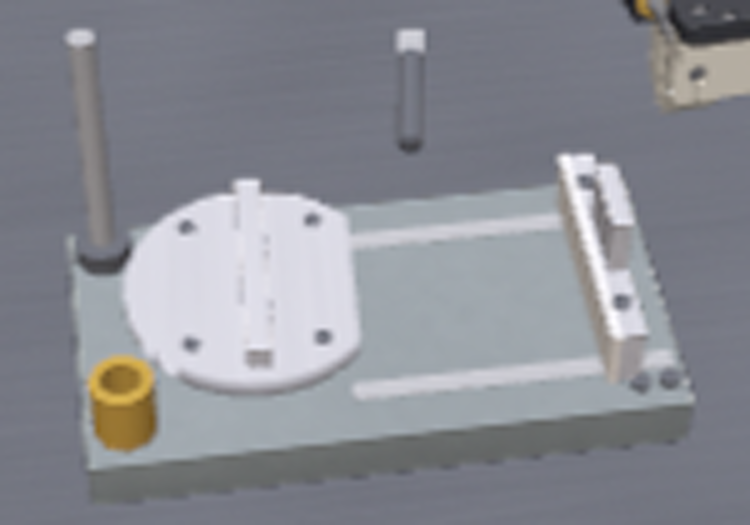

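View pics/t11z.png

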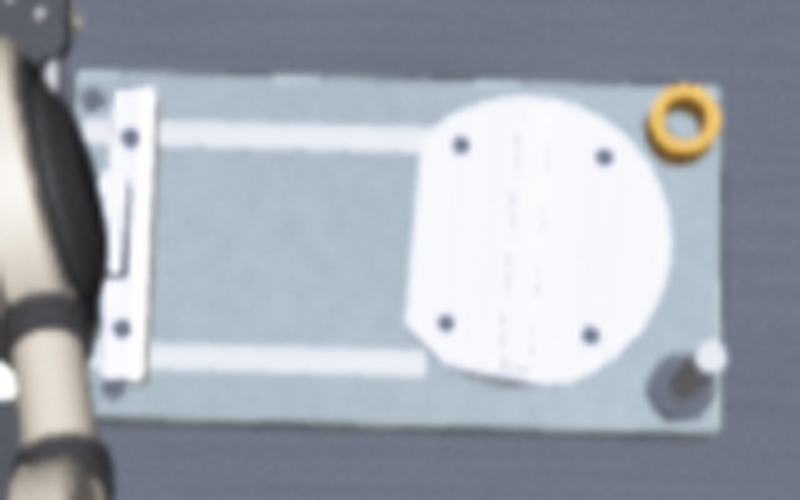

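```bash
python3 -c "
from h import *
def ang(p,q): d=q-p; return np.degrees(np.arctan2(d[1],d[0]))-89.4
p=ray('s11.png',z3([(187,228),(192,345),(312,220),(323,337)]),62)[:,:2]; print('scene',ang(p[0],p[1])+90,ang(p[2],p[3])+90,ang(p[0],p[2]),ang(p[1],p[3]),p.mean(0)-O)
p=ray('t11.png',z1([(461,145),(446,322),(605,157),(591,335)]),62)[:,:2]; print('top',ang(p[0],p[1])-90,ang(p[2],p[3])-90,ang(p[2],p[0]),ang(p[3],p[1]),p.mean(0)-O)
p=ray('t11.png',z1([(157,90),(150,378),(78,70),(722,85)]),[63,63,30,30])[:,:2] if 0 else ray('t11.png',z1([(157,90),(150,378)]),63)[:,:2]; print('bar face ang',ang(p[0],p[1])-90)
p=ray('t11.png',z1([(78,70),(722,85),(720,435),(62,418)]),30)[:,:2]; print(ang(p[1],p[0]),ang(p[2],p[3]))
q=ray('t11.png',z1([(418,150),(406,322)]),62)[:,:2];print('flat',ang(q[0],q[1])-90, q.mean(0)-O)
p=ray('s11.png',z3([(558,155),(612,380)]),63)[:,:2]; print('barS',ang(p[0],p[1])+90)
"
```

```text
scene -3.6638527365573452 -3.701681926338196 -3.056813745499909 -3.5204946333946197 [ 3.56768725 -0.20146207]
top -3.46696961722958 -3.574302773102886 -3.4888036250483623 -3.7577556483068832 [1.6508728  0.22430098]
bar face ang -359.10724880363523
-0.03078916047550706 -0.061611693389266975
flat -2.4936233194808324 [ 2.57585743 47.41018441]
barS -2.2096212901611807
```

Both views put the flat at about -3.5°, with the flat's middle at y ≈ -3 to -4.5 mm in the fixture frame. That is inside the ±6 mm limit even with the play. The bar is still back. Now go in behind the tab.

```bash
python3 -c "
from h import *
w=f2w(200,2); go(w[0],w[1],76,-90+89.4)"
```

```text
t13.93 tcp [497.7 193.1 128.7] jaw 3.1 F [0.  0.5 0.6] w 0.4 j6 0.21 q [ 0.24  0.4   1.75 -0.03  0.87  0.21]
 xtilt [ 0.128  0.006 -0.992] delta tool mm [54.1  0.   7.4] total tool-x turn deg 3.7
```

Request:
send_rows([
  [[0,0.002,0.005,3.5,0],[0.018,0,0.002,0,0],[0.018,0,0,0,0],[0.015,0,0,0,0],[0.002,0,0,0,0]],
])

```text
time: 14.35
tool_pos: [513.4, 191.2, 77.4]
tcp_rot: [0.042, 1.439, 0.036]
contact_force: [-0.4, 1.6, -0.2]
grip_width: 0.3
```

```bash
python3 -c "
from h import *
st()
w=f2w(200,0); go(w[0],w[1],76,-90+89.4)
cap('scene','s12.png')
a=cv2.imread('pics/s12.png'); cv2.imwrite('pics/s12z.png',cv2.resize(a[165:300,270:430],None,fx=5,fy=4.4,interpolation=cv2.INTER_CUBIC))
"
```

```text
t14.35 fix (197.4,0.5) z77.4 r197.4 ang 0.1 jaw -89.7  along 0.4 behind 197.4 F [-0.4  1.6 -0.2] tilt [ 0.132  0.005 -0.991]
t14.35 tcp [513.4 191.2  77.4] jaw -0.3 F [-0.4  1.6 -0.2] w 0.3 j6 0.26 q [ 0.23  0.49  1.77 -0.04  0.75  0.26]
 xtilt [ 0.132  0.005 -0.991] delta tool mm [1.4 2.6 0.3] total tool-x turn deg 0.3
```

View pics/s12z.png

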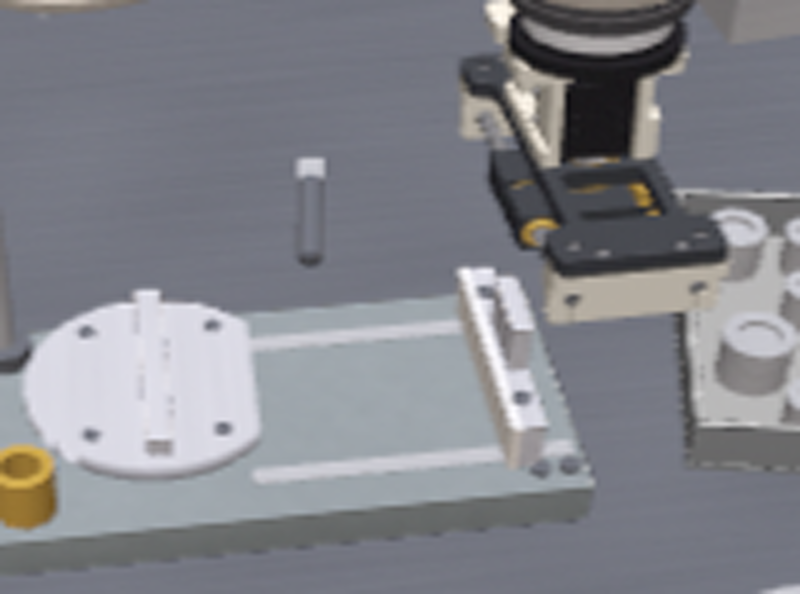

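Request:
send_rows([
  [[0.001,-0.008,0,0,0],[0.001,-0.008,0,0,0],[0.0005,-0.008,0,0,0],[0.0005,-0.01,0,0,0],[0.0005,-0.01,0,0,0],[0.0005,-0.01,0,0,0]],
])

```text
time: 14.9
tool_pos: [513.8, 133.1, 76.9]
tcp_rot: [0.06, 1.436, 0.055]
contact_force: [-0.5, 3.9, -1.0]
grip_width: 0.4
```

```bash
python3 -c "
from h import *
st()"
```

```text
t14.90 fix (139.3,-0.5) z76.9 r139.3 ang -0.2 jaw -89.7  along 1.2 behind 139.3 F [-0.5  3.9 -1. ] tilt [ 0.134  0.007 -0.991]
```

Request:
send_rows([
  [[0.0005,-0.01,0,0,0],[0.0005,-0.01,0,0,0],[0.0005,-0.01,0,0,0],[0.0005,-0.008,0,0,0],[0.0005,-0.004,0,0,0],[0.0005,-0.002,0,0,0]],
])

```text
time: 15.4
tool_pos: [513.3, 82.5, 76.9]
tcp_rot: [0.071, 1.432, 0.062]
contact_force: [-1.4, 3.4, 1.8]
grip_width: 0.4
```

```bash
python3 -c "
from h import *
st()
cap('scene','s13.png')
a=cv2.imread('pics/s13.png'); cv2.imwrite('pics/s13z.png',cv2.resize(a[165:300,250:410],None,fx=5,fy=4.4,interpolation=cv2.INTER_CUBIC))
"
```

```text
t15.40 fix (88.7,-0.6) z76.9 r88.7 ang -0.4 jaw -89.9  along 0.7 behind 88.7 F [-1.4  3.4  1.8] tilt [ 0.138  0.009 -0.99 ]
```

View pics/s13z.png

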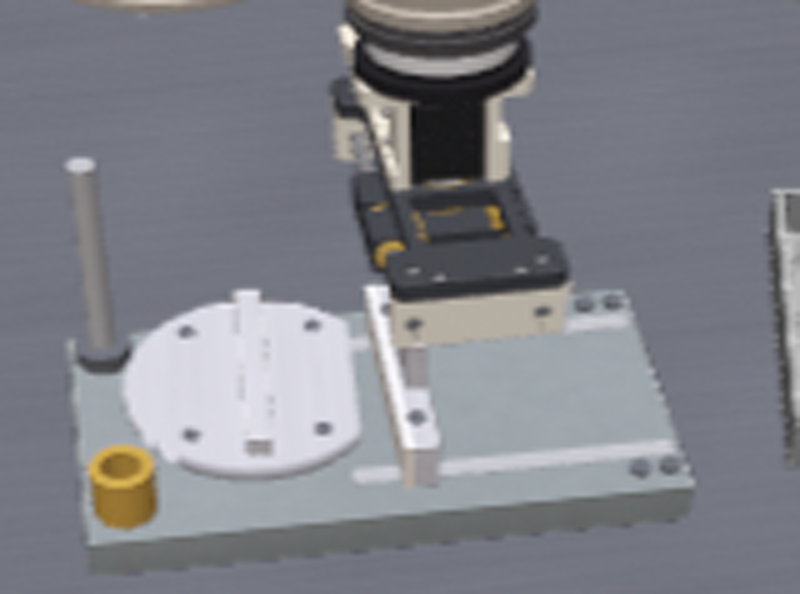

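Request:
send_rows([
  [[0.0005,-0.005,0,0,0],[0.0005,-0.005,0,0,0],[0.0005,-0.003,0,0,0],[0.0005,-0.002,0,0,0]],
])

```text
time: 15.78
tool_pos: [514.3, 67.1, 75.5]
tcp_rot: [0.071, 1.43, 0.064]
contact_force: [-1.1, 2.7, 2.6]
grip_width: 0.6
```

```bash
python3 -c "
from h import *
st()"
```

```text
t15.78 fix (73.3,-1.7) z75.5 r73.3 ang -1.4 jaw -89.9  along 1.9 behind 73.3 F [-1.1  2.7  2.6] tilt [ 0.14   0.009 -0.99 ]
```

Request:
send_rows([
  [[0,-0.003,0,0,0],[0.0005,-0.002,0,0,0],[0,-0.002,0,0,0]],
])

```text
time: 16.03
tool_pos: [514.3, 65.6, 75.6]
tcp_rot: [0.14, 1.428, 0.13]
contact_force: [1.6, 14.8, -1.7]
grip_width: 0.2
```

```bash
python3 -c "
from h import *
st()"
```

```text
t16.03 fix (71.9,-1.7) z75.6 r71.9 ang -1.4 jaw -90.1  along 1.6 behind 71.9 F [ 1.6 14.8 -1.7] tilt [ 0.141  0.018 -0.99 ]
```

The force rose to 15 N and the bar stopped, so it is against the cover. Checking flushness.

```bash
python3 -c "
from h import *
cap('scene','s14.png')
a=cv2.imread('pics/s14.png'); cv2.imwrite('pics/s14z.png',cv2.resize(a[195:300,250:400],None,fx=5,fy=5,interpolation=cv2.INTER_CUBIC))
st()"
```

```text
t16.08 fix (71.9,-1.8) z75.6 r71.9 ang -1.4 jaw -90.1  along 1.7 behind 71.9 F [ 0.3 16.   2.9] tilt [ 0.141  0.019 -0.99 ]
```

View pics/s14z.png

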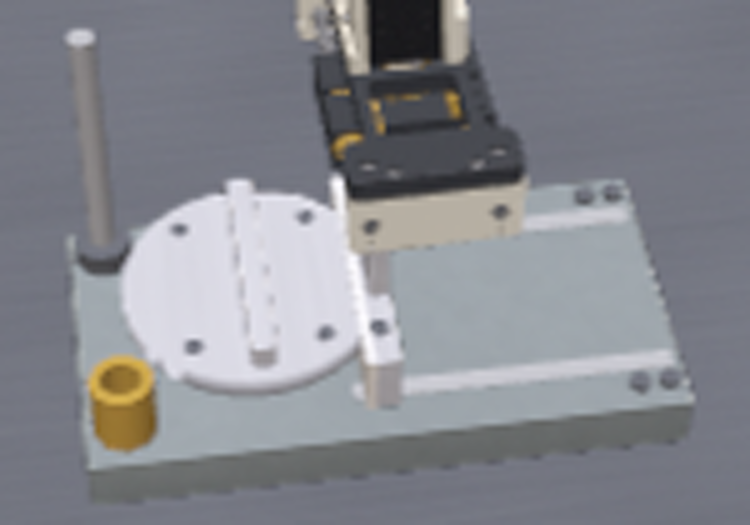

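Request:
send_rows([
  [[0,-0.002,0,0,0],[0,0.004,0,0,0],[0,0.01,0,0,0],[-0.005,0.025,0,0,0],[-0.02,0.03,0,0,0],[-0.02,0.03,0,0,0],[-0.02,0.03,0,0,0],[-0.02,0.03,0,0,0],[0,0.02,0,0,0],[0,0,0,0,0]],
])

```text
time: 16.92
tool_pos: [503.9, 251.0, 166.2]
tcp_rot: [0.138, 1.427, 0.124]
contact_force: [-0.6, -0.7, -0.6]
grip_width: 0.4
```

```bash
python3 -c "
from h import *
st()
cap('scene','s15.png');cap('top','t15.png')
a=cv2.imread('pics/s15.png'); cv2.imwrite('pics/s15z.png',cv2.resize(a[195:300,250:400],None,fx=5,fy=5,interpolation=cv2.INTER_CUBIC))
a=cv2.imread('pics/t15.png'); cv2.imwrite('pics/t15z.png',cv2.resize(a[205:305,235:395],None,fx=5,fy=5,interpolation=cv2.INTER_CUBIC))
"
```

```text
t16.92 fix (257.1,10.6) z166.2 r257.3 ang 2.4 jaw -90.3  along -11.7 behind 257.0 F [-0.6 -0.7 -0.6] tilt [ 0.142  0.018 -0.99 ]
```

View pics/s15z.png

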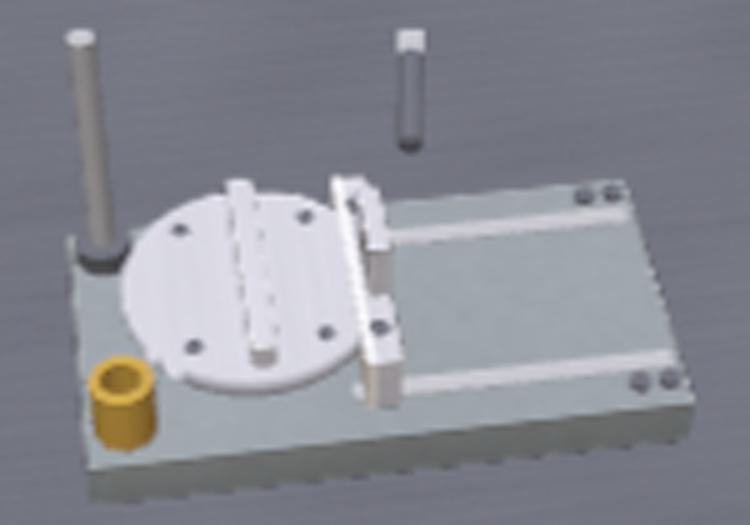

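View pics/t15z.png

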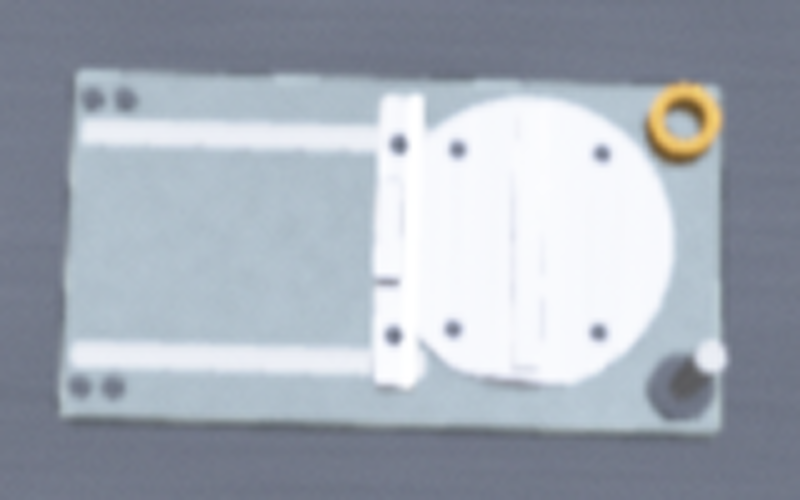

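View pics/s15.png

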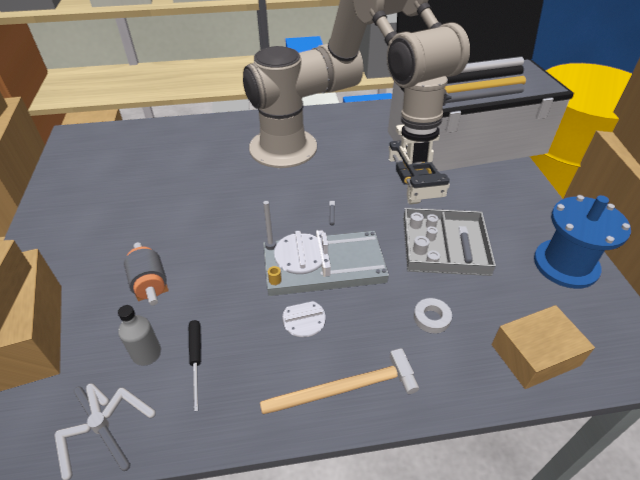

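```bash
python3 -c "
from h import *
def ang(p,q): d=q-p; return np.degrees(np.arctan2(d[1],d[0]))-89.4
p=ray('s15.png',z3([(180,230),(194,346),(305,216),(327,332)]),62)[:,:2]; print('scene',ang(p[0],p[1])+90,ang(p[2],p[3])+90,ang(p[0],p[2]),ang(p[1],p[3]),p.mean(0)-O)
p=ray('t15.png',z1([(458,149),(453,329),(602,153),(598,332)]),62)[:,:2]; print('top',ang(p[0],p[1])-90,ang(p[2],p[3])-90,ang(p[2],p[0]),ang(p[3],p[1]),p.mean(0)-O)
p=ray('t15.png',z1([(399,145),(394,335)]),63)[:,:2]; print('bar',ang(p[0],p[1])-90)
p0=ray('top0.png',z1([(131,138),(122,328)]),63)[:,:2]; print('barstart',ang(p0[0],p0[1])-90,'moved',p.mean(0)-p0.mean(0))
p=ray('t15.png',z1([(423,97),(417,385)]),63)[:,:2]; print('face',p-O)
"
```

```text
scene -0.3992332360692501 0.24127481618977242 0.7865026955118708 -0.14090251709480128 [ 2.48070502 -1.01701368]
top -0.2524395730194442 -0.3971417323586195 -0.2679942913722897 0.20153536113753034 [ 1.2468607  -0.60581871]
bar 0.015283035013681001
barstart -0.33222513459955394 moved [  -1.42789638 -112.1794348 ]
face [[ 60.96287083  43.68953189]
 [-59.56829693  44.42027636]]
```

```bash
python3 -c "
from plant import close_job; print(close_job())"
```

```text
the job is handed in; nothing more can be done
None
```

I finished all three steps in order and handed the job in at about 17 s; no verdict came back.

**What I did**
- **Chisel:** I took the larger chisel off the fixture and let it go in the empty bay.
- **Cover:** I pushed the cover round about 150° with a shut fingertip against the side of its rib. The forces I read while pushing stayed around 2–3 N.
- **Bar:** With the bar still back, I then pushed it by its tab until it stopped against the flat, at about 15 N, and backed the hand away.

**Last checks from the pictures**
- **Chisel:** it lay flat about 3 mm from the bay centre lengthwise and 1 mm sideways, measured just after I let it go. It was still in the bay in the final scene picture.
- **Cover before the bar moved:** it overshot slightly and faced the bar to within about 3.5°. The flat's middle was about 3–4.5 mm off centre, against a limit of 6 mm. This was the tightest margin.
- **Cover at the end:** it is parallel to the bar to within about 0.4° in the top view. The scene view scatters more, from -0.4° to +0.8°.
- **Bar:** it moved about 112 mm, and its face measures about 44 mm from the seat axis against a nominal 46 mm. That difference is within calibration error.
- **Surroundings:** nothing looked disturbed in the final pictures, but I did not measure how far the bystanders moved. The hand was clear of everything.

**One thing that went off:** the tool tilted slowly to about 8° over the run, because each move starts from the measured pose. I kept clearance for it, and it caused no visible problem.

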